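Unlatch battery packs from a charging dock

TASK

Take the two battery packs with a straight grip bar on top out of the charging dock: press each down until its latch lets go and it springs up, then lift it out and set it down gently, upright, on the floor of an empty compartment of the plywood crate, one to a compartment. Leave the pack with the round knob latched in the dock, and do not disturb anything else on the table.

Things in the scene. Friction and masses are not known exactly. Their poses are not given: they have to be found in the camera images.
- dock: white charging dock, fixed, 69 x 198 x 100 tall (24 before to 45 behind its origin along its x). Origin: on the table, under the middle well. Three open wells, 31 (x) x 53 (y), in a row along its y at -62, 0, +62, hold one pack each, in any order. Flat deck round the wells at z 100. Stands left or right of the robot's midline, turned by up to 0.35 rad
- crate: plywood crate, fixed, open on top, 58 (x) x 212 (y), walls 5 thick, 45 tall. Origin: centre of its underside. Three compartments, 48 (x) x 64 (y) inside, in a row along its y at -69, 0, +69; floor at z 5. One is occupied by the adapter, two are empty. Stands across the midline from the dock, turned by up to 0.35 rad
- pad1: thin dark rubber liner 44 x 60 x 3, fixed on the floor of one empty compartment; origin: centre of its underside (z 5 above the table)
- pad2: as pad1, in the other empty compartment
- pack_a: black battery pack, about 0.25 kg, with a straight pale grip bar on top. Body 28 (x) x 50 (y) x 90 tall; bar 12 (x) x 46 (y) x 12 high; 102 in all. Origin: centre of its underside; z up the pack, x and y as the dock's. Latched, its underside is at z 28, so the body stands 18 proud of the deck. Grip the flat sides 28 apart, 45 to 90 above the underside (the latch notch is below that on +x)
- pack_b: as pack_a
- pack_round: same black pack and latch, but with a round pale knob, 26 dia x 12 high, on top instead of the bar: to stay latched
- pack_a_top (a point): centre of the top of pack_a's bar, 102 above its underside. Pressed down 5 to 6 mm from latched (about 10 N; bottoms at 9 mm) the latch lets go for good. When let up, the pack rises by itself within 1 s to 25 mm above the latched height (bar top at z 155, body 43 proud) and stands loosely on a spring lifter, to be pulled straight up 47 mm to clear the deck. Latched, it cannot be pulled out
- pack_b_top (a point): the same on pack_b, with the same latch
- flask: steel drinking flask, 70 dia x 200 tall, standing between dock and crate; origin: centre of its underside. Bystander
- mug: white mug, 76 dia x 90 tall with a handle that points away from the crate, standing close to the crate's near (-x) side; origin: centre of its underside. Bystander
- tape: brown roll, 90 outer dia x 24 tall, lying flat near the midline; origin: centre of its underside. Bystander
- speaker: round black speaker, 84 dia x 40 tall, on the near side of the dock; origin: centre of its underside. Bystander
- bottle: clear water bottle, 66 dia x 190 tall, standing close behind the dock (as near as 10 to its back face, 41 from the packs' sides, so open the fingers no wider than needed); origin: centre of its underside. Bystander
- carton: cardboard carton, 80 x 120 x 50 tall; origin: centre of its underside. Bystander
- driver: black screwdriver, 200 long, lying down (origin about mid length). Bystander
- adapter: white plug-in adapter, 34 x 44 x 62 tall with two pins on top (78 in all), standing in the one occupied compartment of the crate; origin: centre of its underside. Bystander

How it is judged (in metres and radians):
On the way, in this order (a step that is already met when the one before it is completed fails the run):
1. a bar-topped pack has sprung up out of its latch (z of any of pack_a, pack_b in the frame of dock above 0.045 m), for 0.1 s.
2. one bar-topped pack stands in the crate (((x of pack_a in the frame of crate between -0.024 and 0.024 m and y of pack_a in the frame of crate between -0.106 and 0.106 m and z of pack_a in the frame of crate below 0.015 m and angle between pack_a's own z axis and vertical below 0.2 rad) or (x of pack_b in the frame of crate between -0.024 and 0.024 m and y of pack_b in the frame of crate between -0.106 and 0.106 m and z of pack_b in the frame of crate below 0.015 m and angle between pack_b's own z axis and vertical below 0.2 rad))), for 0.2 s.
At the end, for the whole second after the job is handed in: Both bar-topped packs stand in the crate's two empty compartments: underside within 15 mm of the crate's underside height (on the liner), leaning less than 0.2 rad, released and at rest; the round-knobbed pack is still latched in the dock (raised less than 6 mm) (x of pack_a in the frame of crate between -0.024 and 0.024 m and y of pack_a in the frame of crate between -0.106 and 0.106 m and z of each of pack_a, pack_b in the frame of crate below 0.015 m and angle between each of pack_a, pack_b's own z axis and vertical below 0.2 rad and linear speed of each of pack_a, pack_b below 0.03 m/s and not (contact force between pack_a and the fingers above 0.1 N) and x of pack_b in the frame of crate between -0.024 and 0.024 m and y of pack_b in the frame of crate between -0.106 and 0.106 m and not (contact force between pack_b and the fingers above 0.1 N) and z of pack_round in the frame of dock below 0.034 m and horizontal distance between pack_round and dock below 0.075 m); the robot touches nothing.
It fails at once if the round-knobbed pack is released from its latch (z of pack_round in the frame of dock above 0.036 m).
It fails at once if a pack is dropped or slammed into the crate (over 0.7 m/s) ((linear speed of pack_a above 0.7 m/s and z of pack_a in the frame of crate below 0.1 m and horizontal distance between pack_a and crate below 0.13 m) or (linear speed of pack_b above 0.7 m/s and z of pack_b in the frame of crate below 0.1 m and horizontal distance between pack_b and crate below 0.13 m)).
It fails at once if a bystander is disturbed (moved over 25 mm) (distance of any of flask, mug, tape, speaker, bottle, carton, driver, adapter from where it was at the start of the episode above 0.025 m).
It fails at once if flask, mug, bottle or adapter is knocked over (angle between any of flask, mug, bottle, adapter's own z axis and vertical above 0.5 rad).
It also fails if it takes over 67 s, if anything falls off the work surface, if the arm or the gripper's body presses on something with over 40 N, if the wrist force passes 120 N, or if a joint passes its speed limit or range.

ROBOT

A 6-joint arm with a two-finger parallel gripper is mounted at the origin on the work surface. World frame = base frame: x ahead of the robot, y to its left, z up, the work surface at z = 0. Lengths are in mm, angles in rad, forces in N, time in s.
With the tool pointing down it reaches from about 325 to 850 mm from the base axis. Payload 4.4 kg.
Tool frame: the origin (TCP) lies on the centre line of the jaws, within the pads' length; the fingertips stand 22 mm ahead of it and the grasp point (between the pads) lies 3 mm ahead of it; z points along the fingers, y is the line along which they close (so a half turn about z gives the same grasp; the last joint's range is limited). The gripper opens to 94 mm and grips with 3 to 60 N. Pads are 16 mm wide; open, the fingers measure 119 mm over their backs; the gripper's body (75 mm by 177 mm) begins 78 mm behind the grasp point.
Start: joints at [0.988, 0.207, 1.542, -0, 1.393, -0.15], TCP at [241.173, 521.98, 227.447] pointing down, gripper open.
Joint ranges: [-2.73, 2.73], [-0.86, 2.22], [0.23, 2.46], [-1.11, 4.25], [0.08, 2.63], [-2.82, 2.82]. Speed limits (rad/s): [2.79, 2.79, 3.14, 3.14, 3.14, 3.14].

INTERFACE

Orientations are given as a 3x3 rotation matrix whose columns are the frame's x, y, z axes.
In Python, from plant import move_to, movel, movej, release, close_gripper, dwell, inverse_kinematics, read_state, get_image, MotionError, hand_in, search_frame, masks_of gives the robot as it stands. The module is installed in compiled form; this text tells all that it offers. Calls block until the motion is done:
- move_to(position, orientation): joint-space move of the TCP to a pose.
- movel(position, rot=None, speed=150): straight line of the TCP; rot=None keeps the orientation; speed is the mean speed in mm/s.
- movej(angles): joint-space move.
- release() and close_gripper(): open the fingers fully, or close them until they stop; the grip force is fixed at half the most.
- dwell(seconds).
- inverse_kinematics(position, orientation): joint angles nearest the present ones, or None.
- read_state(): the state.
- get_image(name): name is "scene" or "top" or "wrist"; returns a dict with "frame" (384x512x3 uint8, red, green, blue), "z_map" (384x512 float32, mm along the optical axis (not along the pixel's ray), 0 where there is no reading), "camera_matrix" (3x3 intrinsics, pixels), "R" (3x3) and "t" (3): a world point X has camera coordinates R X + t; the wrist camera has in their place "hand_eye" (4x4, takes a point from camera to tool coordinates, whose origin is the TCP and whose axes are the flange's). Camera axes: x right, y down, z forward; pixel columns grow to the right and rows downward; lengths in mm; the calibration is good to about 2 mm. A picture is of the moment at which its call begins: read the wrist's pose just before it.
A pose or a line that the arm cannot do raises MotionError and nothing moves.
- hand_in(): hands the job in; it is judged then, once.
Trained networks look in the newest picture that a camera, given by its name, has taken for a name from the list of things; names that differ only in an ending like _2 or _b are one class to them, and where a whole thing is asked for, a point or a joint stands for the part that bears it (a point fixed in the world has none). Each returns a list of dicts, best first, with "conf" (0 to 1); they miss things now and then, are a little off and sometimes report something else, mostly with a low value. They report only what shows in the picture. A call takes as long as a camera call.
- search_frame(label, camera): "box" ([left, top, width, height] in pixels, round what is visible of it).
- masks_of(label, camera): "pixels" (384x512 bool, what is visible of it) and "box" ([left, top, width, height] in pixels, round what is visible of it).
The state is a dict: "t": time; "joint_positions": joint angles; "joint_vel": joint speeds; "joint_torque": joint torques, N m; "position": TCP position; "orientation": TCP orientation; "wrist_force": force on the tool from outside, world axes, zero at the start; "moment": the same for the moment, N m; "opening": finger opening in mm; "grasp_force": force on a finger pad.
Only numpy, scipy, OpenCV 4.12 (cv2) and the standard library are available. Lean on these libraries where they do the work, as an engineer would, in place of code of your own. Each camera call takes 0.05 s, during which the arm holds its last target. There are 200 camera calls.

## Working session

There is one attempt and no reset: what is moved stays moved. The work goes in short steps, each a Python script; the robot and the scene stay as the last script left them, time stands still between calls to the robot, and variables do not carry over. Pictures are saved under pics/ and viewed, at most 10 in all, crops included, and the job is handed in when it is done.

```bash
mkdir -p pics; python3 - <<'E'
from plant import *
import cv2,numpy as np
ims=[]
for n in("scene","top"):
    d=get_image(n); np.savez(n+'.npz',**d); cv2.imwrite(f'pics/{n}.png',d['frame'][:,:,::-1])
    for l in("dock","crate","pack_a","pack_round","pad1","adapter","flask","mug","bottle","carton","tape","speaker","driver"):
        for r in masks_of(l,n)[:4]:
            m=r['pixels']&(d['z_map']>0); v,u=np.nonzero(m)
            if len(u)==0: continue
            z=d['z_map'][v,u]; c=np.linalg.inv(d['camera_matrix'])@np.array([u*z,v*z,z]); X=(d['R'].T@(c-d['t'][:,None])).T
            print(n,l,round(r['conf'],2),r['box'],np.percentile(X,[3,50,97],axis=0).round().astype(int).tolist())
print(read_state()['t'])
E
```

```text
scene dock 0.77 [293.7, 212.8, 106.5, 96.1] [[580, 136, 6], [622, 255, 90], [651, 328, 101]]
scene crate 0.63 [146.6, 155.8, 85.6, 36.0] [[473, -312, 1], [535, -200, 27], [585, -110, 46]]
scene crate 0.28 [91.9, 214.2, 64.9, 51.3] [[738, -271, 11], [777, -204, 49], [813, -155, 52]]
scene pack_a 0.81 [338.0, 228.6, 27.3, 20.0] [[585, 212, 101], [597, 236, 118], [606, 258, 130]]
scene pack_a 0.78 [307.7, 216.5, 29.6, 21.3] [[572, 152, 98], [584, 176, 117], [593, 199, 130]]
scene pack_a 0.47 [306.9, 249.2, 46.4, 74.5] [[682, 209, 9], [713, 239, 119], [727, 267, 190]]
scene pack_round 0.77 [361.6, 246.6, 30.8, 27.4] [[587, 271, 96], [610, 296, 117], [619, 319, 131]]
scene pack_round 0.63 [93.4, 215.4, 64.2, 48.8] [[739, -271, 13], [776, -204, 49], [812, -156, 52]]
scene pack_round 0.19 [178.0, 153.5, 20.3, 23.9] [[509, -233, 31], [534, -206, 63], [548, -189, 81]]
scene pad1 0.61 [207.5, 175.3, 14.6, 4.7] [[480, -176, 5], [489, -156, 7], [496, -137, 10]]
scene pad1 0.49 [158.3, 168.2, 14.6, 4.7] [[528, -312, 4], [537, -291, 7], [574, -263, 45]]
scene adapter 0.54 [180.2, 154.0, 18.3, 24.4
[... 2155 characters left out ...]
[[376, -318, 2], [422, -294, 35], [457, -244, 91]]
top bottle 0.84 [143.7, 139.5, 33.8, 40.2] [[660, 208, 22], [680, 229, 126], [711, 261, 191]]
top bottle 0.39 [286.7, 200.0, 86.3, 48.4] [[469, -310, 0], [526, -211, 38], [579, -108, 48]]
top carton 0.61 [305.8, 116.0, 49.7, 37.2] [[731, -268, 11], [765, -212, 50], [811, -155, 54]]
top tape 0.66 [240.1, 248.6, 34.8, 36.9] [[373, -55, 0], [413, -16, 24], [458, 26, 28]]
top tape 0.41 [344.8, 248.5, 34.7, 39.4] [[378, -318, 1], [422, -293, 33], [458, -244, 91]]
top speaker 0.73 [133.4, 219.4, 37.3, 36.4] [[448, 222, 4], [484, 258, 40], [524, 296, 44]]
top driver 0.56 [133.4, 143.0, 65.1, 9.7] [[727, 145, 14], [737, 186, 24], [751, 228, 29]]
1.4
```

View pics/v1.png

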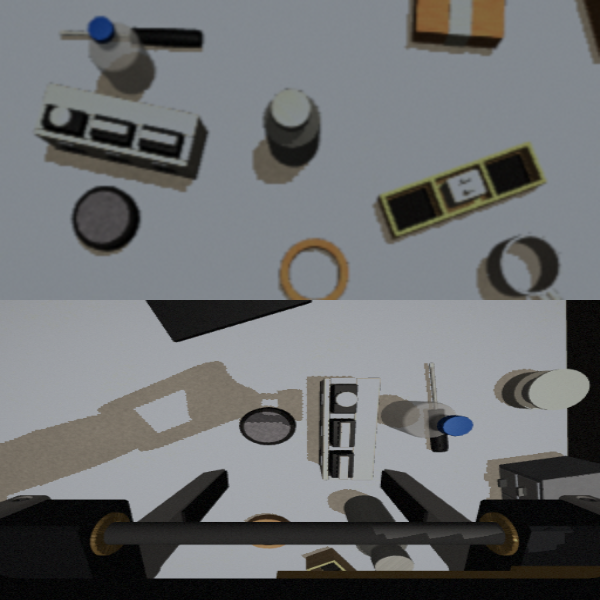

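The top half shows the dock with the round knob on its +y well (crop pixel 62,117) and two bars in the middle and -y wells. In the crate the adapter is in the middle (465,185) and the outer compartments are empty. Now I press both.

```bash
python3 - <<'E'
from h import *
R=down(-.209)
close_gripper(); s=read_state(); print('open',s['opening'])
for x,y in((574.4,175.7),(587.4,236.2)):
    move_to([x,y,180],R); f0=read_state()['wrist_force'][2]
    movel([x,y,156],speed=100)
    for z in np.arange(153,141.5,-1.):
        movel([x,y,z],speed=30); s=read_state(); f=s['wrist_force'][2]-f0; print(round(z),round(f,1),end=' | ')
        if f>30 or s['position'][2]<144.8: break
    movel([x,y,185],speed=60); print()
dwell(.6)
move_to([540,215,340],R); release(); st=read_state(); d=get_image('wrist')
P,_,_=cloud(d,st)
B=show(P,0,0,148,160,540,630,130,340)
for yy in(175,235): 
    b=B[abs(B[:,1]-yy)<28]; print(yy,len(b), rect(b) if len(b)>5 else '',b[:,2].mean())
B=show(P,0,0,124,137,580,630,270,340);print(rect(B) if len(B)>5 else '',read_state()['t'])
Q=cloud(dict(np.load('top.npz')))[0]; b=show(Q,0,0,40,50,440,600,-330,-90); print('crate top',rect(b))
Q=cloud(dict(np.load('scene.npz')))[0]; b=show(Q,0,0,40,50,440,600,-330,-90); print('crate scene',rect(b))
E
```

```text
open 0.2766364609817188
153 -1.2 | 152 2.2 | 151 4.5 | 150 8.0 | 149 10.0 | 148 12.0 | 147 11.8 | 146 13.2 | 145 13.4 | 144 13.4 | 143 9.5 | 142 9.6 | 
153 -0.6 | 152 1.4 | 151 5.2 | 150 7.1 | 149 9.8 | 148 11.3 | 147 12.3 | 146 12.8 | 145 13.1 | 144 14.2 | 143 9.7 | 142 9.9 | 
175 307 [array([572.97, 175.48]), array([45.68, 12.08]), np.float64(77.9)] 154.08417338206306
235 344 [array([586.1 , 236.14]), array([45.03, 11.99]), np.float64(77.74)] 154.20285548807112
[array([600.  , 296.08]), array([25.08, 24.09]), np.float64(32.49)] 16.8333
crate top [array([ 485.27, -223.39]), array([142.61, 213.02]), np.float64(19.96)]
crate scene [array([ 493.8 , -225.05]), array([132.49, 213.64]), np.float64(19.91)]
```

```bash
python3 - <<'E'
from h import *
yaw=.348; ax=np.array([np.cos(yaw),np.sin(yaw)])
for n in('top','scene'):
    Q=cloud(dict(np.load(n+'.npz')))[0]; b=show(Q,0,0,38,49,440,600,-340,-80)
    b=b[abs((b[:,:2]-[525,-211])@ax)<40]; print(n,rect(b),len(b))
R=down(-.209); x,y=573.6,175.6
move_to([x,y,240],R); movel([x,y,127.5],speed=120); close_gripper(); s=read_state(); print(s['opening'],s['grasp_force'],s['position'])
movel([x,y,128.5+30],speed=60); movel([x,y,310],speed=150); s=read_state(); print(s['opening'],s['t'],s['wrist_force'])
move_to([490,-180,310],down(yaw)); st=read_state(); d=get_image('wrist')
P,_,_=cloud(d,st); b=show(P,0,0,38,49,440,600,-340,-80); b=b[abs((b[:,:2]-[525,-211])@ax)<40]; print('w',rect(b),len(b),read_state()['t'])
cv2.imwrite('pics/w2.png',d['frame'][:,:,::-1])
E
```

```text
top [array([ 524.87, -209.  ]), array([ 58.35, 213.02]), np.float64(19.96)] 523
scene [array([ 526.27, -213.2 ]), array([ 63.35, 213.8 ]), np.float64(19.91)] 619
28.01812904319063 29.995216727256775 [573.57297665 175.59914506 127.48135643]
27.803950726092165 21.3 [-0.18223052  0.09251435 -1.16079937]
w [array([ 512.97, -180.04]), array([ 57.78, 144.01]), np.float64(19.78)] 691 22.7167
```

View pics/w2.png

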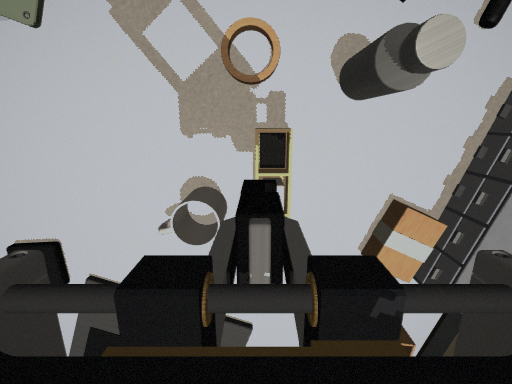

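Picture: the pack is held between the fingers (260,240), the empty +y compartment shows at (272,150), with the mug and carton clear. I'll place it in the far compartment.

```bash
cat >> h.py <<'E'
CY=.347
def place(x,y):
    R=down(CY); move_to([x,y,200],R); movel([x,y,95],speed=100); f0=read_state()['wrist_force'][2]
    for z in np.arange(90,79.5,-1.):
        movel([x,y,z],speed=40); f=read_state()['wrist_force'][2]-f0
        if f>4: break
    print('touch',z,round(f,1)); release(); movel([x,y,200],speed=150)
E
python3 - <<'E'
from h import *
place(548.5,-276.4)
x,y=586.8,236.1; R=down(-.209)
movel([548.5,-276.4,310],speed=250)
move_to([x,y,310],R); movel([x,y,127.5],speed=120); close_gripper(); s=read_state(); print(s['opening'],s['grasp_force'])
movel([x,y,158],speed=60); movel([x,y,310],speed=150); s=read_state(); print(s['opening'],s['t'],s['wrist_force'])
d=get_image('top'); cv2.imwrite('pics/t2.png',cv2.resize(d['frame'][130:280,100:400,::-1],(800,400)))
Q=cloud(d)[0]; b=show(Q,0,0,104,116,520,580,-310,-240); print(rect(b),b[:,2].mean())
E
```

```text
touch 81.0 6.3
27.736519710053773 29.991165697574615
27.98406999435447 36.15 [ 0.10618053 -0.48896485 -3.20388522]
[array([ 548.88, -274.09]), array([11.9 , 46.11]), np.float64(19.41)] 109.44858633772704
```

View pics/t2.png

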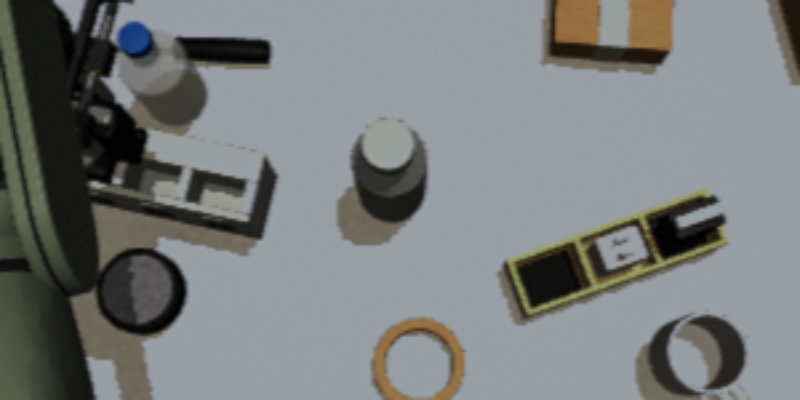

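The first pack stands upright in the far compartment (700,215), with its top at z 109 as expected. Two wells are empty and nothing else has moved.

```bash
python3 - <<'E'
from h import *
move_to([501.5,-146.6,310],down(CY)); place(501.5,-146.6)
movel([501.5,-146.6,300],speed=250); move_to([400,60,330],down(0))
d=get_image('top'); Q=cloud(d)[0]; cv2.imwrite('pics/t3.png',cv2.resize(d['frame'][130:280,100:400,::-1],(800,400)))
for c in((548,-276),(501,-146)):
    b=show(Q,0,0,104,116,c[0]-35,c[0]+35,c[1]-35,c[1]+35); print(rect(b),b[:,2].mean())
b=show(Q,0,0,124,145,580,630,270,330); print('round',rect(b),b[:,2].mean(),read_state()['t'])
E
```

```text
touch 81.0 9.6
[array([ 548.73, -274.12]), array([11.96, 45.88]), np.float64(19.95)] 109.85631992221705
[array([ 501.85, -144.27]), array([12.07, 46.15]), np.float64(20.22)] 109.89847845326018
round [array([600.04, 298.38]), array([24.64, 23.25]), np.float64(28.02)] 130.13705697430885 45.475
```

View pics/t3.png

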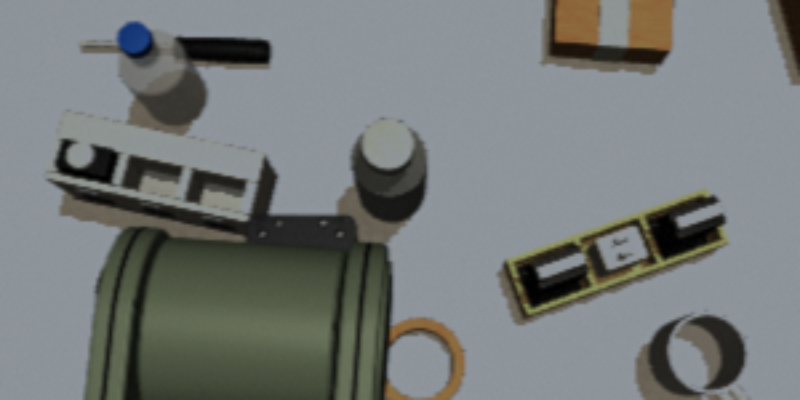

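Both packs stand upright in the outer compartments (560,270 and 700,215). The round-knob pack is still latched (80,155), and the arm is clear.

```bash
python3 -c "
from plant import *
print(hand_in())"
```

```text
the job is handed in; nothing more can be done
None
```

Job handed in at about 45 s of the 67 s allowed: both bar-topped packs stand upright in the crate's two empty compartments, the round-knob pack is still latched, and no bystander in view had visibly moved (the arm hid the speaker in the last picture); no verdict came back.

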